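# Eject a film cassette from the bulk loader and hold its light trap up for inspection

### The job

Press the bulk loader's spring ejector slide all the way down so that the film cassette pops up, then draw the cassette up out of the loader's chamber and turn it over onto its side so that its light-trap lip looks up (clearly more upwards than sideways), ready to be checked for grit. Finish while still holding it that way in the gripper, steady and raised at least 15 cm above the bench; nothing is put down. Leave the other loose things on the bench where they are.

Things in the scene. Friction and masses are not known exactly. Their poses are not given: they have to be found in the camera images.
- loader: Hand-cranked bulk film loader of black steel, fixed to the bench. Origin at bench level on the axis of its cassette chamber, z up, +x from the chamber to the big round film drum. The ejector slide is on the chamber's other side, at x = -44 mm. Gear case with folded crank, up to 66 mm high: x 30 to 156, y -57 to -109 mm. Foot plate under the chamber: |y| up to 32 mm, 8 mm high.
- chamber_mouth (a point): Centre of the chamber's mouth, at the rim, 65 mm above the bench. The chamber is a round upright turret, outer radius 27 mm, with a well about 27 mm across, floor 16 mm above the bench, and an 8 mm wide slot towards the drum for the cassette's lip.
- ejector_top (a point): Middle of the top face of the ejector slide's steel thumb-piece (24 mm along the loader's x, 26 mm along its y, 6 mm thick); 85 mm above the bench at rest, 69 mm when fully down. It moves straight down and springs back when let go.
- ejector (a joint): Travel of the ejector slide, m: 0 at rest (up), 0.016 fully down. A rocker lifts the cassette by 1.4 times the travel (22 mm). The push needed rises from about 5 N at first to about 12 N (10 to 13) at full travel.
- cassette: Reusable 35 mm cassette standing in the chamber: aluminium cylinder with steel end caps, 25 mm diameter, 44 mm tall, black hub on top (10 mm wide, 4 mm tall); 20 to 40 g. Origin under its centre, z along its axis to the hub, +x to its light-trap lip: a ridge 5 mm wide, 37 mm long, out to 17 mm from the axis. In the chamber the lip points to the drum and cannot turn.
- cassette_mid (a point): Middle of that cassette, on its axis, 22 mm above its origin. At the start its hub is 1 mm below the rim: no grip. Once the slide has been pressed fully, a leaf spring in the chamber keeps it up by friction, slide let go, with some 17 mm of cylinder above the rim; it then draws straight up with about 3 N.
- spare_cassette: A second such cassette (not to be used) standing free on the bench beside the chamber, 48 mm tall. Origin under its centre.
- film_pot: Black plastic film pot with grey cap, 32 mm diameter, 50 mm tall, standing on the bench beside the ejector. Origin under its centre.
- tank_lid: Brass daylight tank lid, 92 mm diameter, 40 mm tall. Origin under its centre.
- spool: Grey plastic spool, 60 mm diameter, 40 mm tall. Origin under its centre.
- reel: Chrome take-up reel lying flat, 91 mm diameter, 39 mm tall. Origin under its centre.
- film_tin: Round aluminium film tin, 104 mm diameter, 40 mm tall. Origin under its centre.
- loupe: Black loupe, 48 mm diameter at the foot, 44 mm tall. Origin under its centre.
- drum_knob (a point): Top of the knurled knob in the middle of the film drum's lid, 76 mm above the bench, 108 mm from the chamber axis. Drum radius 65 mm, lid 65 mm high.

How it is judged:
By the outcome, as a careful person would: the job done as asked, in the order asked, and still so for the second after the job is handed in, while the arm keeps its last pose, push and grip.
It also fails if it takes over 54 s, if anything falls off the work surface, if the arm or the gripper's body presses on something with over 40 N, if the wrist force passes 120 N, or if a joint passes its speed limit or range.

### The arm

A 7-joint arm with a two-finger parallel gripper is mounted at the origin on the work surface. World frame = base frame: x ahead of the robot, y to its left, z up, the work surface at z = 0. Lengths are in m, angles in rad, forces in N, time in s.
With the tool pointing down it reaches from about 0.4 to 0.875 m from the base axis. Payload 4.4 kg.
Tool frame: the origin (TCP) lies at the very end of the fingers, on their centre line; the grasp point (between the pads) lies robot.grip_depth behind it (robot.grip_depth is the distance from the TCP to the grasp point, in m); z points along the fingers, y is the line along which they close (so a half turn about z gives the same grasp; the last joint's range is limited). The gripper opens to 85 mm and grips with 20 to 120 N. Pads are 22 mm wide; open, the fingers measure 114 mm over their backs; the gripper's body (76 mm by 85 mm) begins 54 mm behind the grasp point. The pads swing forward as they close: fully open they stand 13 mm farther back than shut.
Start: joints at [-1.261, 0.628, 0.038, 1.517, -0.027, 0.996, -0.02], TCP at [0.239, 0.605, 0.231] pointing down, gripper open.
Joint ranges: [-3.06, 3.06], [-0.37, 2.12], [-1.25, 1.32], [0.18, 2.47], [-1.1, 4.24], [0.23, 1.98], [-2.94, 2.94]. Speed limits (rad/s): [2.57, 2.57, 3.14, 3.14, 3.14, 3.14, 3.14].

### API

Orientations are given as a unit quaternion [x, y, z, w].
In Python, from plant import robot gives the robot as it stands.
- The arm moves only by the tool servo_tool, never from a script. Its argument "motion" is a list of rows, each a list of 3 entries, a list of its own where there are three numbers: the shift along the tool's x, y, z in mm, then the turn, a rotation vector about the tool's x, y, z in degrees, then the opening in per cent of the stroke, from 0 (shut) to 100 (fully open). A call has 1 to 12 rows; each row shifts and turns the commanded pose from where the row before left it, along the tool's axes as they then stand; what a row does not reach is not made up. A row lasts 1/10 s, in which the tool goes at most 50 mm and 8.59 degrees, less where a joint would pass 70% of its speed; a pose out of reach is approached as far as the arm can. A call is refused whole if a number of a shift passes 50 or a number of a turn 8.59, either way. A call with a gripper value outside its range is refused whole. The fingers move at their own pace and stop on an object; the grip force is fixed at half the most. Time passes only in rows, so rows that do not move let the fingers close. It gives the time, the measured TCP pose, the force, the opening and the grip force at its end, in the units of the state.
- robot.state(): the state, without advancing time (a new reading comes with each control period).
- robot.capture(name): name is "scene" or "top" or "wrist"; returns a dict with "frame" (400x640x3 uint8, red, green, blue), "fx", "fy", "cx", "cy" (pixels), "extrinsics" (4x4, takes a point from camera to world coordinates); the wrist camera has in their place "mount" (4x4, takes a point from camera to tool coordinates, whose origin is the TCP and whose axes are the flange's). Camera axes: x right, y down, z forward; pixel columns grow to the right and rows downward; lengths in m; the calibration is good to about 2 mm. The wrist camera is an equidistant fisheye: a pixel r from the principal point sees the ray r / f radians off the axis. A picture is of the moment at which its call begins: read the wrist's pose just before it. There is no depth.
- robot.job_done(): hands the job in; it is judged then, once.
The state is a dict: "time": time; "joints": joint angles; "joint_velocities": joint speeds; "effort": joint torques, N m; "position": TCP position; "ee_rot": TCP orientation; "ft_force": force on the tool from outside, world axes, zero at the start; "wrist_torque": the same for the moment, N m; "opening": opening from 0.0 (shut) to 1.0 (fully open); "gripper_force": force on a finger pad.
Only numpy, scipy, OpenCV 4.12 (cv2) and the standard library are available. Lean on these libraries where they do the work, as an engineer would, in place of code of your own. Each camera call takes 0.05 s, during which the arm holds its last target. There are 200 camera calls.

## Working session

There is one attempt and no reset: what is moved stays moved. The work goes in short steps, Python scripts to look and compute and a tool call to move; the robot and the scene stay as the last step left them, time stands still between calls to the robot, and variables do not carry over. Pictures are saved under pics/ and viewed, at most 10 in all, crops included, and the job is handed in when it is done.

Besides the shell and the picture viewer there is one more tool, called after ">>>" as name([rows], argument=value, ...), one row to a line, values as JSON. servo_tool: Moves the arm, as the interface text tells. Its arguments: {"type":"object","properties":{"motion":{"type":"array"}},"required":["motion"]}

```bash
mkdir -p pics; ls; python3 - <<'E'
from plant import robot
import cv2,numpy as np
s=robot.state();print(s, robot.grip_depth)
for n in("scene","top"):
    c=robot.capture(n);cv2.imwrite(f"pics/{n}0.png",c["frame"][:,:,::-1]);print(n,c["fx"],c["fy"],c["cx"],c["cy"],c["extrinsics"])
    np.savez(f"{n}.npz",**c)
E
```

```text
pics
{'time': 0.0, 'joints': array([-1.26084469,  0.62933158,  0.0384335 ,  1.51838517, -0.02702657,
        0.99625628, -0.02002908]), 'joint_velocities': array([-7.05088845e-04,  2.66854642e-05, -1.90668990e-04,  6.71551937e-04,
        6.15981150e-04,  1.50064354e-04,  1.63958357e-04]), 'effort': array([ 3.94287918e-04, -5.63410378e+01,  1.22645214e+00, -1.93439037e+01,
        1.10188918e-02,  1.06129205e-02,  1.55254710e-06]), 'position': array([0.23826583, 0.60409031, 0.23039284]), 'ee_rot': array([ 1.86790658e-01,  9.82399299e-01, -9.14807667e-04, -1.75584617e-04]), 'ft_force': array([ 0.73730498,  0.34452557, -0.08272384]), 'wrist_torque': array([-0.07953051,  0.03542889,  0.03455733]), 'gripper_force': 0.0, 'opening': 1.0021048237328343} 0.0187
scene 494.19529079559794 494.19529079559794 313.1791627517644 201.2681468175412 [[-0.29170835  0.79170621 -0.53675647  1.202276  ]
 [ 0.95638358  0.25044316 -0.1503618   0.20269136]
 [ 0.01538461 -0.55720687 -0.83023118  1.19556897]
 [ 0.          0.          0.          1.        ]]
top 458.024279316606 458.024279316606 318.1893317686128 201.01415257348538 [[-7.19617988e-04 -9.97129650e-01  7.57095986e-02  3.81725216e-01]
 [-9.99989931e-01  1.05289888e-03  4.36227318e-03 -8.46333371e-03]
 [-4.42946648e-03 -7.57056971e-02 -9.97120367e-01  1.26504618e+00]
 [ 0.00000000e+00  0.00000000e+00  0.00000000e+00  1.00000000e+00]]
```

View pics/top0.png

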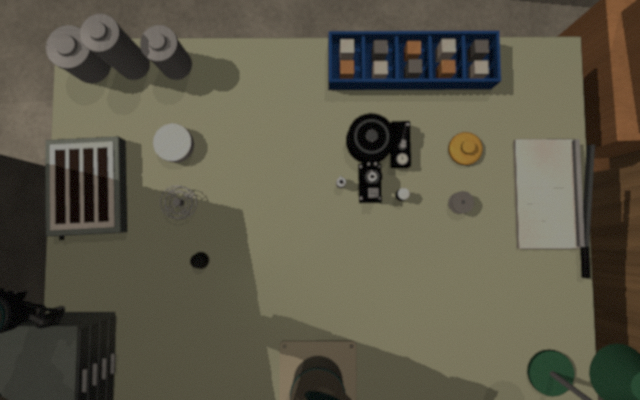

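View pics/scene0.png

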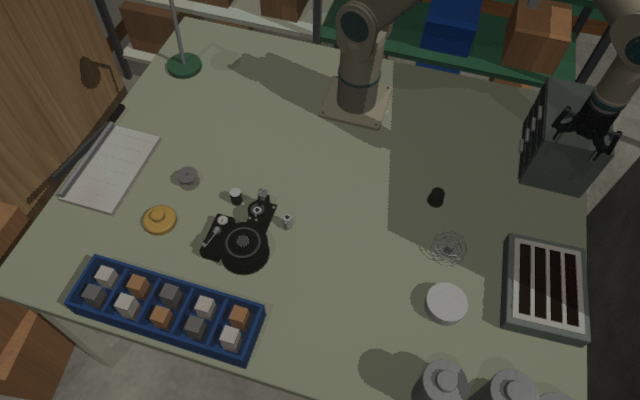

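The top view shows the loader: drum at about (372,135), chamber (371,177), ejector near (370,195), spare cassette (341,183), film pot (403,194). The scene view has the chamber at (257,210) and the ejector at (263,194). I'll enlarge both.

```bash
python3 - <<'E'
import cv2,numpy as np
t=cv2.imread("pics/top0.png")[105:215,325:425];s=cv2.imread("pics/scene0.png")[165:275,200:300]
f=lambda i:np.clip(cv2.resize(i,(400,440),interpolation=cv2.INTER_CUBIC).astype(float)*1.8,0,255).astype(np.uint8)
cv2.imwrite("pics/crop.png",np.hstack([f(t),f(s)]))
E
```

```text
(no output)
```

View pics/crop.png

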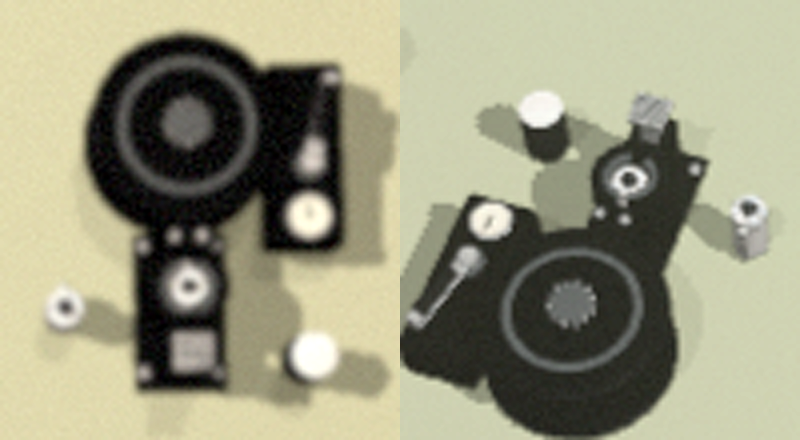

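The crops show, in image pixels: knob top (371.4,135.4), hub (371.9,176.4), ejector (372.9,192.4) from the top camera. In the scene camera they are at (242.4,240.4), (256.6,209.4) and (262.6,191.6). The spare and the pot are on either side.

```bash
cat > h.py <<'E'
import numpy as np
from scipy.spatial.transform import Rotation as R
def plane(c,u,v,z):
    d=c["extrinsics"][:3,:3]@[(u-c["cx"])/c["fx"],(v-c["cy"])/c["fy"],1];o=c["extrinsics"][:3,3]
    return o+d*(z-o[2])/d[2]
def delta(s,target,Rt):
    "shift in current tool axes (mm) and rotvec deg to target"
    R0=R.from_quat(s["ee_rot"])
    return R0.inv().apply(np.array(target)-s["position"])*1000,(R0.inv()*Rt).as_rotvec(degrees=True)
E
python3 - <<'E'
from h import *
T=np.load("top.npz");S=np.load("scene.npz")
for n,a,b,z in [("knob",(371.4,135.4),(242.4,240.4),.076),("hub",(371.9,176.4),(256.6,209.4),.064),("ej",(372.9,192.4),(262.6,191.6),.085),("spare",(340.9,181.4),(286.6,216.1),.048),("pot",(402.9,193.4),(235.1,192.1),.05)]:
    print(n,plane(T,*a,z).round(4),plane(S,*b,z).round(4))
from plant import robot
s=robot.state();print(R.from_quat(s["ee_rot"]).as_matrix().round(3)); print(robot.capture("wrist")["mount"].round(3))
E
```

```text
knob [ 0.645  -0.1434  0.076 ] [ 0.6501 -0.139   0.076 ]
hub [ 0.5379 -0.145   0.064 ] [ 0.5427 -0.1413  0.064 ]
ej [ 0.4935 -0.1448  0.085 ] [ 0.4956 -0.1398  0.085 ]
spare [ 0.5266 -0.0639  0.048 ] [ 0.5291 -0.0603  0.048 ]
pot [ 0.4941 -0.2286  0.05  ] [ 0.4983 -0.2237  0.05  ]
[[-0.93   0.367 -0.001]
 [ 0.367  0.93  -0.002]
 [-0.    -0.002 -1.   ]]
[[ 0.    -0.951 -0.309  0.079]
 [ 1.     0.001 -0.    -0.   ]
 [ 0.001 -0.309  0.951 -0.142]
 [ 0.     0.     0.     1.   ]]
```

```bash
cat >> h.py <<'E'
DOWN=R.from_matrix(np.array([[-1,0,0],[0,1,0],[0,0,-1.]]))
E
python3 - <<'E'
from h import *
from plant import robot
print(*delta(robot.state(),[.495,-.142,.18],DOWN))
E
```

```text
[-512.61032028 -599.82518155   51.50731353] [-8.67630582e-02 -1.51332808e-02 -2.15341298e+01]
```

>>> servo_tool([
  [[-20,-24,0],[0,0,0],50],
  [[-30,-36,3],[0,0,0],0],
  [[-30,-36,3],[0,0,0],0],
  [[-30,-36,3],[0,0,0],0],
  [[-30,-36,3],[0,0,0],0],
  [[-30,-36,3],[0,0,0],0],
  [[-30,-36,3],[0,0,0],0],
  [[-30,-36,3],[0,0,0],0],
  [[-30,-36,3],[0,0,0],0],
  [[-30,-36,3],[0,0,0],0],
  [[-30,-36,3],[0,0,0],0],
  [[-30,-36,3],[0,0,0],0],
])

```text
time: 1.35
position: [0.4102, 0.0838, 0.1983]
ee_rot: [0.187, 0.982, 0.0, 0.0]
ft_force: [0.6, -0.9, 0.7]
opening: 0.0
gripper_force: 0.0
```

>>> servo_tool([
  [[-30,-36,3],[0,0,0],0],
  [[-30,-36,3],[0,0,0],0],
  [[-30,-36,3],[0,0,0],0],
  [[-30,-36,3],[0,0,0],0],
  [[-30,-36,3],[0,0,0],0],
  [[0,0,0],[0,0,-8],0],
  [[0,0,0],[0,0,-8],0],
  [[0,0,0],[0,0,-5.5],0],
  [[0,0,0],[0,0,0],0],
  [[0,0,0],[0,0,0],0],
  [[0,0,0],[0,0,0],0],
])

```text
time: 2.45
position: [0.4834, -0.1369, 0.1833]
ee_rot: [0.001, 1.0, -0.0, -0.0]
ft_force: [-0.3, 0.2, -0.6]
opening: 0.001
gripper_force: 0.0
```

```bash
cat >> h.py <<'E'
def wpix(c,s,P):
    "world point -> wrist pixel"
    M=c["mount"];p=R.from_quat(s["ee_rot"]).inv().apply(np.array(P)-s["position"]);p=M[:3,:3].T@(p-M[:3,3])
    th=np.arctan2(np.hypot(*p[:2]),p[2]);k=th*c["fx"]/np.hypot(*p[:2]);return c["cx"]+p[0]*k,c["cy"]+p[1]*k
def wplane(c,s,u,v,z):
    a,b=(u-c["cx"])/c["fx"],(v-c["cy"])/c["fy"];r=np.hypot(a,b)
    Q=R.from_quat(s["ee_rot"]);M=c["mount"]
    d=Q.apply(M[:3,:3]@[a*np.sin(r)/r,b*np.sin(r)/r,np.cos(r)]);o=s["position"]+Q.apply(M[:3,3])
    return o+d*(z-o[2])/d[2]
E
python3 - <<'E'
from h import *
from plant import robot
import cv2,pickle
s=robot.state();c=robot.capture("wrist");pickle.dump((s,c),open("w1.pkl","wb"))
print(s["time"],s["position"],s["joints"],*delta(s,[.495,-.142,.09],DOWN))
for n,P in dict(ej=[.495,-.142,.085],hub=[.540,-.143,.064],knob=[.6475,-.141,.076]).items():print(n,wpix(c,s,P))
cv2.imwrite("pics/w1.png",np.clip(c["frame"][:,:,::-1]*1.5,0,255).astype(np.uint8))
E
```

```text
2.45 [ 0.48337012 -0.13688078  0.18326291] [ 0.24831676  0.48669041 -0.04035352  1.97453745  0.03007294  0.68105781
  1.75798991] [-11.65407625  -5.09186538  93.26138687] [-0.0019132  -0.00833214 -0.11927878]
ej (np.float64(317.12167562585), np.float64(210.61523889941594))
hub (np.float64(316.83815509684985), np.float64(247.16844032484084))
knob (np.float64(319.58312364080035), np.float64(338.20181674098484))
```

View pics/w1.png

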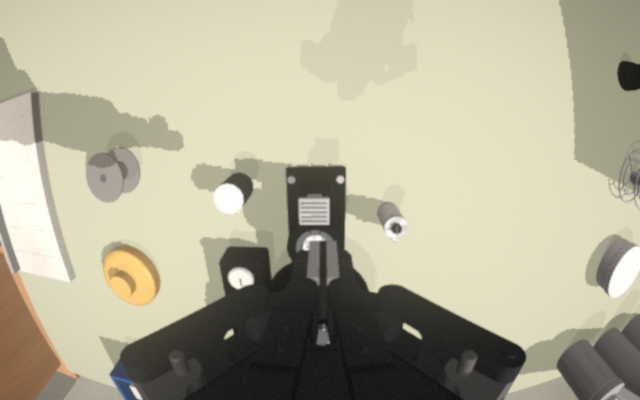

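The wrist view shows the thumb-piece centred at about (314,211), 3 px from the prediction. The hub is partly hidden near (315,243) behind the shut fingers.

```bash
python3 - <<'E'
from h import *
import pickle
s,c=pickle.load(open("w1.pkl","rb"))
p=wplane(c,s,314,211,.085);print(p);print(*delta(s,[.4945,-.144,.088],DOWN))
E
```

```text
[ 0.49533952 -0.14459476  0.085     ]
[-11.15853173  -7.09283486  95.26152605] [-0.0019132  -0.00833214 -0.11927878]
```

>>> servo_tool([
  [[-11,-7,0],[0,0,0],0],
  [[0,0,25],[0,0,0],0],
  [[0,0,25],[0,0,0],0],
  [[0,0,25],[0,0,0],0],
  [[0,0,15],[0,0,0],0],
  [[0,0,0],[0,0,0],0],
  [[0,0,0],[0,0,0],0],
])

```text
time: 3.2
position: [0.4946, -0.1439, 0.0935]
ee_rot: [0.0, 1.0, -0.0, -0.0]
ft_force: [0.7, -0.9, 1.0]
opening: -0.003
gripper_force: 0.0
```

>>> servo_tool([
  [[0,0,3],[0,0,0],0],
  [[0,0,3],[0,0,0],0],
  [[0,0,3],[0,0,0],0],
  [[0,0,3],[0,0,0],0],
  [[0,0,0],[0,0,0],0],
  [[0,0,0],[0,0,0],0],
])

```text
time: 3.8
position: [0.4949, -0.1441, 0.0817]
ee_rot: [0.0, 1.0, -0.0, 0.001]
ft_force: [-0.3, 0.4, 4.7]
opening: 0.003
gripper_force: 1.9
```

>>> servo_tool([
  [[0,0,3],[0,0,0],0],
  [[0,0,3],[0,0,0],0],
  [[0,0,3],[0,0,0],0],
  [[0,0,3],[0,0,0],0],
  [[0,0,0],[0,0,0],0],
  [[0,0,0],[0,0,0],0],
])

```text
time: 4.4
position: [0.4949, -0.1441, 0.0698]
ee_rot: [0.0, 1.0, -0.0, 0.001]
ft_force: [-0.4, 0.9, 6.1]
opening: -0.001
gripper_force: 3.1
```

>>> servo_tool([
  [[0,0,1.5],[0,0,0],0],
  [[0,0,0],[0,0,0],0],
  [[0,0,0],[0,0,0],0],
])

```text
time: 4.7
position: [0.4949, -0.1441, 0.069]
ee_rot: [0.0, 1.0, -0.0, 0.001]
ft_force: [-2.1, 0.2, 13.2]
opening: 0.004
gripper_force: 6.6
```

>>> servo_tool([
  [[0,0,1.5],[0,0,0],0],
  [[0,0,0],[0,0,0],0],
  [[0,0,0],[0,0,0],0],
])

```text
time: 5.0
position: [0.4949, -0.1442, 0.0688]
ee_rot: [0.0, 1.0, -0.0, 0.001]
ft_force: [-4.4, 1.5, 27.1]
opening: -0.004
gripper_force: 13.4
```

>>> servo_tool([
  [[0,0,1.5],[0,0,0],0],
  [[0,0,0],[0,0,0],0],
  [[0,0,0],[0,0,0],0],
])

```text
time: 5.3
position: [0.4949, -0.1442, 0.0687]
ee_rot: [0.0, 1.0, -0.0, 0.001]
ft_force: [-8.1, 2.1, 41.2]
opening: 0.003
gripper_force: 20.2
```

>>> servo_tool([
  [[0,0,-4],[0,0,0],0],
  [[0,0,-10],[0,0,0],0],
  [[0,0,-20],[0,0,0],0],
  [[10,0,-40],[0,0,0],60],
  [[15,0,-30],[0,0,0],60],
  [[0,0,0],[0,0,0],60],
  [[0,0,0],[0,0,0],60],
  [[0,0,0],[0,0,0],60],
])

```text
time: 6.1
position: [0.4692, -0.1438, 0.168]
ee_rot: [0.0, 1.0, 0.0, -0.001]
ft_force: [-0.3, 0.8, -0.9]
opening: 0.602
gripper_force: 0.0
```

```bash
python3 - <<'E'
from h import *
from plant import robot
import cv2,pickle
s=robot.state();c=robot.capture("wrist");pickle.dump((s,c),open("w2.pkl","wb"))
print(s["position"])
for n,P in dict(ej=[.495,-.144,.085],hub=[.540,-.144,.086],mouth=[.540,-.144,.065]).items():print(n,wpix(c,s,P))
cv2.imwrite("pics/w2.png",cv2.resize(np.clip(c["frame"][150:300,220:420,::-1]*1.8,0,255).astype(np.uint8),None,fx=4,fy=4,interpolation=2))
E
```

```text
[ 0.46916303 -0.14375177  0.16798156]
ej (np.float64(322.9227758818556), np.float64(234.04378068649356))
hub (np.float64(322.9048633762211), np.float64(281.57526076580183))
mouth (np.float64(322.88517135779375), np.float64(269.00348266551373))
```

View pics/w2.png

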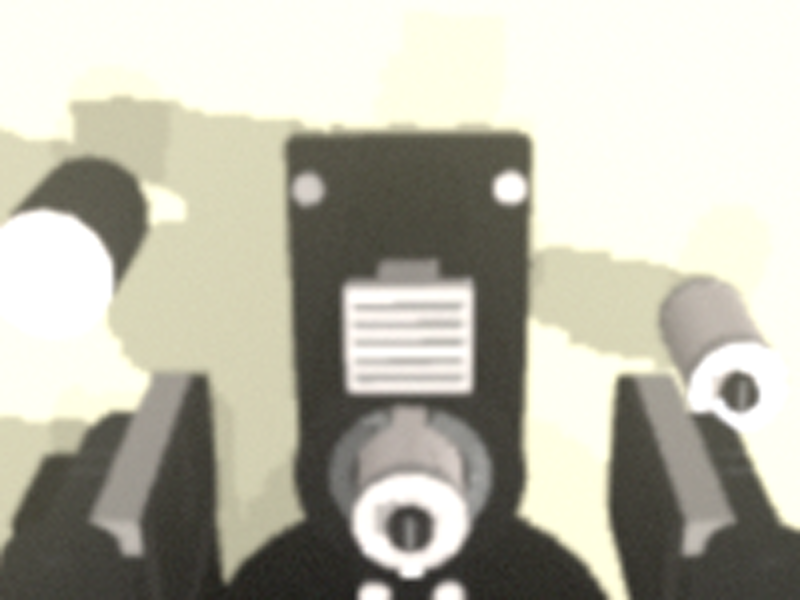

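The slide is back up and the cassette has popped: hub at about (322.4,281.4), as predicted. I'll move over it and grip.

>>> servo_tool([
  [[-35,0,0],[0,0,0],60],
  [[-36,0,0],[0,0,0],60],
  [[0,0,0],[0,0,0],60],
  [[0,0,30],[0,0,0],60],
  [[0,0,30],[0,0,0],60],
  [[0,0,25],[0,0,0],60],
  [[0,0,10],[0,0,0],60],
  [[0,0,3],[0,0,0],60],
  [[0,0,0],[0,0,0],60],
  [[0,0,0],[0,0,0],60],
])

```text
time: 7.15
position: [0.5412, -0.1442, 0.0717]
ee_rot: [0.0, 1.0, -0.0, 0.001]
ft_force: [-0.6, -0.6, -0.6]
opening: 0.605
gripper_force: 0.0
```

>>> servo_tool([
  [[1,0,4],[0,0,0],45],
  [[0,0,0],[0,0,0],35],
  [[0,0,0],[0,0,0],30],
  [[0,0,0],[0,0,0],20],
  [[0,0,0],[0,0,0],0],
  [[0,0,0],[0,0,0],0],
  [[0,0,0],[0,0,0],0],
  [[0,0,0],[0,0,0],0],
])

```text
time: 7.95
position: [0.5396, -0.1442, 0.0669]
ee_rot: [0.0, 1.0, -0.0, 0.0]
ft_force: [-0.1, -0.5, 2.3]
opening: 0.266
gripper_force: 58.8
```

>>> servo_tool([
  [[0,0,-3],[0,0,0],0],
  [[0,0,-5],[0,0,0],0],
  [[0,0,-5],[0,0,0],0],
  [[0,0,-8],[0,0,0],0],
  [[0,0,-8],[0,0,0],0],
  [[0,0,-10],[0,0,0],0],
  [[0,0,-15],[0,0,0],0],
  [[0,0,-20],[0,0,0],0],
  [[0,0,-20],[0,0,0],0],
  [[0,0,-20],[0,0,0],0],
  [[0,0,0],[0,0,0],0],
])

```text
time: 9.05
position: [0.5414, -0.1444, 0.1841]
ee_rot: [0.0, 1.0, -0.001, 0.003]
ft_force: [0.4, -0.3, -0.8]
opening: 0.263
gripper_force: 58.9
```

```bash
python3 - <<'E'
from h import *
from plant import robot
import cv2
s=robot.state();c=robot.capture("wrist")
print(s["position"],s["opening"],s["gripper_force"])
cv2.imwrite("pics/w3.png",cv2.resize(np.clip(c["frame"][170:400,200:440,::-1]*1.8,0,255).astype(np.uint8),None,fx=2.5,fy=2.5,interpolation=2))
E
```

```text
[ 0.54135743 -0.14436559  0.18410363] 0.26309645724691516 58.94175410270691
```

View pics/w3.png

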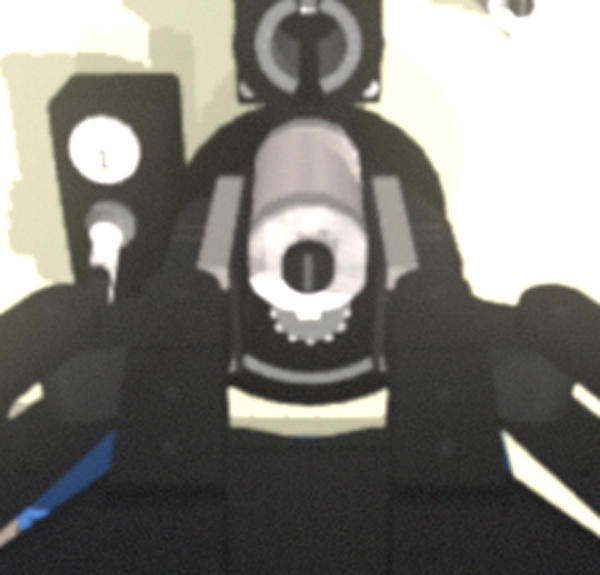

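The view shows the cassette gripped straight between the pads (hub near (305,265)), and the chamber empty. Next I raise it and turn it.

>>> servo_tool([
  [[0,0,-20],[0,0,0],0],
  [[-5,0,-40],[0,0,0],0],
  [[-10,0,-40],[0,0,0],0],
  [[-10,0,-40],[0,0,0],0],
  [[-10,0,-40],[0,0,0],0],
  [[-10,0,-40],[0,0,0],0],
  [[-10,0,-40],[0,0,0],0],
  [[-10,0,-40],[0,0,0],0],
  [[-10,0,-40],[0,0,0],0],
  [[-5,0,-30],[0,0,0],0],
  [[0,0,-10],[0,0,0],0],
])

```text
time: 10.2
position: [0.6206, -0.1439, 0.5627]
ee_rot: [0.0, 1.0, -0.0, 0.002]
ft_force: [-0.1, -0.2, -0.4]
opening: 0.26
gripper_force: 58.9
```

>>> servo_tool([
  [[0,0,0],[0,-5,0],0],
  [[0,0,0],[0,-8,0],0],
  [[0,0,0],[0,-8,0],0],
  [[0,0,0],[0,-8,0],0],
  [[0,0,0],[0,-8,0],0],
  [[0,0,0],[0,-8,0],0],
  [[0,0,0],[0,0,0],0],
])

```text
time: 10.9
position: [0.6124, -0.1437, 0.5517]
ee_rot: [0.002, 0.927, 0.001, 0.376]
ft_force: [-1.3, 0.1, -1.0]
opening: 0.268
gripper_force: 58.9
```

```bash
python3 - <<'E'
from h import *
from plant import robot
s=robot.state();print(s["position"],s["joints"].round(3),s["gripper_force"],s["opening"]);print(R.from_quat(s["ee_rot"]).as_matrix().round(3))
E
```

```text
[ 0.61244382 -0.14373883  0.55170527] [ 0.383  0.044 -0.086  1.77  -0.36   0.61   2.084] 58.94541263580322 0.2678745895731241
[[-0.717  0.003  0.697]
 [ 0.005  1.     0.001]
 [-0.697  0.004 -0.717]]
```

>>> servo_tool([
  [[-20,0,0],[0,-4.5,0],0],
  [[-20,0,0],[0,-4.5,0],0],
  [[-20,0,0],[0,-4.5,0],0],
  [[-20,0,0],[0,-4.5,0],0],
  [[-20,0,0],[0,-4.5,0],0],
  [[-20,0,0],[0,-4.5,0],0],
  [[-20,0,0],[0,-4.5,0],0],
  [[-20,0,0],[0,-4.5,0],0],
  [[-20,0,0],[0,-4.5,0],0],
  [[-10,0,0],[0,-4.5,0],0],
  [[0,0,0],[0,0,0],0],
  [[0,0,0],[0,0,0],0],
])

```text
time: 12.1
position: [0.6925, -0.1724, 0.679]
ee_rot: [-0.029, 0.808, 0.013, 0.589]
ft_force: [-0.1, 2.2, 0.1]
opening: 0.264
gripper_force: 59.4
```

```bash
python3 - <<'E'
from h import *
from plant import robot
import cv2
s=robot.state();print(s["position"],s["joints"].round(3),s["gripper_force"],s["opening"]);print(R.from_quat(s["ee_rot"]).as_matrix().round(3))
c=robot.capture("wrist")["frame"][170:400,200:440,::-1];d=robot.capture("scene")["frame"][:,:,::-1]
f=lambda i,w:cv2.resize(np.clip(i*1.6,0,255).astype(np.uint8),(w,400),interpolation=2)
cv2.imwrite("pics/w4.png",np.hstack([f(c,300),f(d[:,100:420],500)]))
E
```

```text
[ 0.6924928  -0.17242652  0.67897948] [ 1.468  0.196 -1.245  1.764 -1.097  0.237  2.939] 59.399301409721375 0.2641172995156325
[[-0.305 -0.062  0.95 ]
 [-0.03   0.998  0.055]
 [-0.952 -0.012 -0.306]]
```

View pics/w4.png

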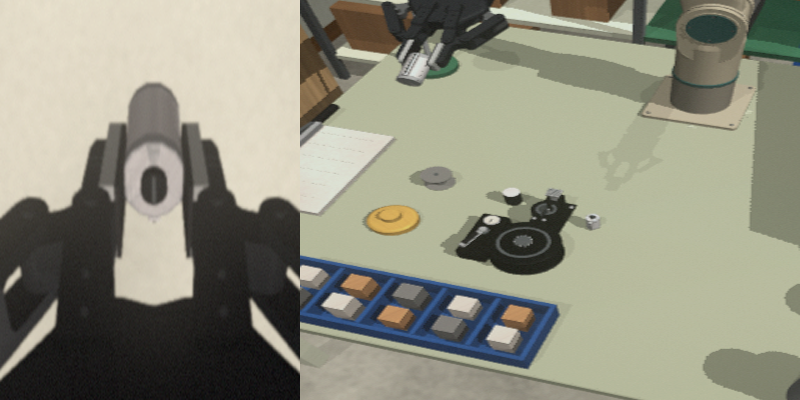

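The wrist half shows the cassette still firmly between the pads. The scene half shows it raised, with the other things untouched. The lip is 72° up, but some joints sit at their range ends, so I'll back off a little.

>>> servo_tool([
  [[8,0,0],[0,2,0],0],
  [[8,0,0],[0,2,0],0],
  [[0,0,0],[0,1,0],0],
  [[0,0,0],[0,0,0],0],
  [[0,0,0],[0,0,0],0],
  [[0,0,0],[0,0,0],0],
  [[0,0,0],[0,0,0],0],
])

```text
time: 12.9
position: [0.6869, -0.1688, 0.6614]
ee_rot: [-0.031, 0.833, 0.011, 0.552]
ft_force: [0.7, -0.9, -0.3]
opening: 0.265
gripper_force: 59.3
```

```bash
python3 - <<'E'
from h import *
from plant import robot
s=robot.state();print(s["position"],s["joints"].round(3),np.abs(s["joint_velocities"]).max(),s["gripper_force"],s["opening"]);print(R.from_quat(s["ee_rot"]).as_matrix().round(3))
E
```

```text
[ 0.68689548 -0.16880789  0.66141125] [ 1.295  0.141 -1.017  1.734 -0.89   0.338  2.699] 0.006411606113416414 59.29062366485596 0.2646430247066266
[[-0.389 -0.064  0.919]
 [-0.039  0.998  0.053]
 [-0.92  -0.015 -0.391]]
```

```bash
python3 -c "
from plant import robot
print(robot.job_done())"
```

```text
the job is handed in; nothing more can be done
None
```

I pressed the ejector to its stop, drew the popped-up cassette from the chamber, and handed the job in with it held steady about 66 cm above the bench. The lip points about 67° above horizontal, going by the tool's pose and assuming no slip in the grip.

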